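Unclamp the thin glass beaker and move it gently to the cork pad

ROBOT

A 6-joint arm with a two-finger parallel gripper is mounted at the origin on a cart in front of the work surface, level with it; the furniture and walls round the work are solid. World frame = base frame: x ahead of the robot, y to its left, z up, the work surface at z = 0. Lengths are in mm, angles in rad, forces in N, time in s.
With the tool pointing down it reaches from about 300 to 825 mm from the base axis. Payload 5.4 kg.
Tool frame: the origin (TCP) lies at the very end of the fingers, on their centre line; the grasp point (between the pads) lies 19 mm behind it; y points along the fingers, x is the direction in which the jaws open and shut, and the axes are right-handed (so a half turn about y gives the same grasp; the last joint's range is limited). The gripper opens to 92 mm and grips with 3 to 60 N. Pads are 20 mm wide; open, the fingers measure 128 mm over their backs; the gripper's body (75 mm by 189 mm) begins 69 mm behind the grasp point.
Start: joints at [0.961, 0.158, 1.597, -0, 1.386, -0.21], TCP at [223.817, 529.634, 214.601] pointing down, gripper open.
Joint ranges: [-2.91, 2.91], [-0.94, 2.29], [0.18, 2.7], [-1.29, 4.43], [0.17, 2.64], [-3, 3]. Speed limits (rad/s): [2.57, 2.57, 3.14, 3.14, 3.14, 3.14].

INTERFACE

Orientations are given as a unit quaternion [w, x, y, z].
In Python, from plant import observe, get_image, job_done gives the robot as it stands.
- The arm moves only by the tool jog_arm, never from a script. Its argument "motion" is a list of rows, each an object with "travel": the shift along the tool's x, y, z in mm, a list of three; "turn": the turn about the tool's y in rad; "fingers": the opening, from 0 (shut) to 1 (fully open). A call has exactly 5 rows; each row shifts and turns the pose as measured when the row begins, along the tool's axes as they then stand; what a row does not reach is not made up. A row lasts 1/12 s, in which the tool goes at most 41.7 mm and 7.16 degrees, less where a joint would pass 70% of its speed; a pose out of reach is approached as far as the arm can. A call with a gripper value outside its range is refused whole. The fingers move at their own pace and stop on an object; "squeeze" is the grip in N (left out, the last holds). Time passes only in rows, so rows that do not move let the fingers close, or fill a call up. It gives the time, the measured TCP pose, the force and the opening at its end, in the units of the state.
- observe(): the state, without advancing time (a new reading comes with each control period).
- get_image(name): name is "scene" or "top" or "wrist"; returns a dict with "img" (400x640x3 uint8, red, green, blue), "mtx" (3x3 intrinsics, pixels), "R" (3x3) and "t" (3): a world point X has camera coordinates R X + t; the wrist camera has in their place "hand_eye" (4x4, takes a point from camera to tool coordinates, whose origin is the TCP and whose axes are the tool frame's). Camera axes: x right, y down, z forward; pixel columns grow to the right and rows downward; lengths in mm; the calibration is good to about 2 mm. A picture is of the moment at which its call begins: read the wrist's pose just before it. There is no depth.
- job_done(): hands the job in, once; it reports no verdict.
The state is a dict: "time_s": time; "joint_positions": joint angles; "joint_velocities": joint speeds; "tau": joint torques, N m; "ee_pos": TCP position; "eef_rot": TCP orientation; "force": force on the tool from outside, world axes, zero at the start; "wrist_torque": the same for the moment, N m; "gripper_width": finger opening in mm.
Only numpy, scipy, OpenCV 4.12 (cv2) and the standard library are available. Lean on these libraries where they do the work, as an engineer would, in place of code of your own. Each camera call takes 0.05 s, during which the arm holds its last target. There are 200 camera calls.

TASK

The thin glass beaker is held down in its carrier by a stiff swivel clamp: turn its black knob counter-clockwise, as seen from above, until the clamp is fully open. Then lift the beaker out and stand it upright, whole foot on the round cork pad, and let go. The glass is fragile: grip it with no more than 15 N on each finger, keep it upright, set it down gently without dropping it, and leave the other things where they are.

Things in the scene. Friction and masses are not known exactly. Their poses are not given: they have to be found in the camera images.
- carrier: the fixed beaker carrier: aluminium base plate 80 (x) x 150 (y) x 8 mm. Origin: centre of its underside, on the bench. At y = -33 mm stands the beaker, ringed by six white pins 8 mm across, tops 20 mm above the bench, 3 mm clear of its foot; at y = +33 mm a post 24 mm across carries the clamp.
- clamp_knob (a point): centre of the grip bar of the black clamp knob, on its vertical turning axis, 105 mm above the bench. Bar 44 mm long (y), 14 mm thick (x), 24 mm high (93 to 117 mm above the bench), white mark at its -y end; the axes turn with the knob. Below it a hub 34 mm across and a steel tongue 14 mm wide, 80 to 86 mm above the bench, reaching 60 mm from the axis to -y.
- clamp (a joint): angle of knob and tongue, rad: 0 as clamped (tongue along the carrier's -y, 2 mm over the beaker's rim), growing counter-clockwise as seen from above, to a stop at 1.4 (fully open, tongue clear of the beaker). Stiff: turning it takes about 0.1 N m all the way. Stays where left.
- beaker_mid (a point): centre of the thin glass beaker, half-way up (35 mm above its underside) on its axis; z axis up. Open-topped, outside about 50 mm across at the wall, 53 mm at the rim, 70 mm high, about 50 g (it varies). At the start it stands loose in the carrier, its underside 8 mm above the bench.
- cradle (a point): point on the carrier's top face, 8 mm above the bench, at the centre of the beaker's place.
- pad_top (a point): centre of the top face of the round cork pad, 120 mm across and 8 mm thick, fixed on the bench.
- amber_bottle_mid (a point): bystander: small amber laboratory bottle with black cap, 46 mm across, 93 mm high; the point is its centre, half-way up.
- red_flask_mid (a point): bystander: red conical flask with pink cap, 80 mm across, 100 mm high; the point is its centre, half-way up.
- green_vial_mid (a point): bystander: small vial with green cap, 22 mm across, 51 mm high; the point is its centre, half-way up.
- white_tin_mid (a point): bystander: flat round white sample tin, 60 mm across, 28 mm high; the point is its centre, half-way up.
- stopper_mid (a point): bystander: reddish-brown tapered rubber stopper, 32 mm across, 30 mm high; the point is its centre, half-way up.
Things that resemble listed ones, but are neither listed nor needed, are in the scene too. What is shaped like the part that bears beaker_mid but purple or yellow is not meant.

How it is judged (in metres and radians):
On the way:
1. the clamp is open (more than 1.2 rad) with the beaker still in its place in the carrier (value of joint clamp above 1.2 rad and horizontal distance between beaker_mid and cradle below 0.015 m and z of beaker_mid in the frame of cradle below 0.045 m), for 0.2 s.
At the end, for the whole second after the job is handed in: The beaker stands upright (within 0.1 rad) and at rest with its foot on the cork pad, its axis within 35 mm of the pad's centre, and the clamp is still open (more than 1.2 of its 1.4 rad) (horizontal distance between beaker_mid and pad_top below 0.035 m and z of beaker_mid in the frame of pad_top between 0.03 and 0.04 m and angle between beaker_mid's own z axis and vertical below 0.1 rad and linear speed of beaker below 0.02 m/s and value of joint clamp above 1.2 rad); the robot touches nothing.
It fails at once if the robot squeezes the beaker with more than about 15 N per finger (32 N for both fingers together) (contact force between any of the arm, the fingers and beaker above 32 N).
It fails at once if the beaker is pressed or knocked on the pad, the carrier or its clamp with more than 25 N, or dropped on the pad (faster than 0.5 m/s in the last 15 mm) (contact force between beaker and pad above 25 N or contact force between beaker and carrier above 25 N or (linear speed of beaker above 0.5 m/s and horizontal distance between beaker_mid and pad_top below 0.06 m and z of beaker_mid in the frame of pad_top below 0.05 m)).
It fails at once if the beaker is tilted by more than 0.5 rad (angle between beaker_mid's own z axis and vertical above 0.5 rad).
It fails at once if another thing on the bench (bottle, flask, vial, tin or stopper) is moved by more than 20 mm (distance of any of amber_bottle_mid, red_flask_mid, green_vial_mid, white_tin_mid, stopper_mid from where it was at the start of the episode above 0.02 m).
It also fails if it takes over 61 s, if anything falls off the work surface, if the arm or the gripper's body presses on something with over 40 N, if the wrist force passes 120 N, or if a joint passes its speed limit or range.

## Working session

There is one attempt and no reset: what is moved stays moved. The work goes in short steps, Python scripts to look and compute and a tool call to move; the robot and the scene stay as the last step left them, time stands still between calls to the robot, and variables do not carry over. Pictures are saved under pics/ and viewed, about 8 in all and at most 12, crops included, and the job is handed in when it is done.

Besides the shell and the picture viewer there is one more tool, called after ">>>" as a command line: name --argument value ..., lists and objects as JSON in quotes. jog_arm: Moves the arm, as the interface text tells. Its arguments: {"type":"object","properties":{"motion":{"type":"array","items":{"type":"object","properties":{"travel":{"type":"array","items":{"type":"number"}},"turn":{"type":"number"},"fingers":{"type":"number"}}}},"squeeze":{"type":"number"}},"required":["motion"]}

```bash
mkdir -p pics; ls
python3 - <<'E'
from plant import observe,get_image
import cv2,json,numpy as np
s=observe();print(s)
for n in("scene","top"):
    d=get_image(n);cv2.imwrite(f"pics/{n}0.png",d["img"][:,:,::-1])
    np.savez(f"{n}.npz",mtx=d["mtx"],R=d["R"],t=d["t"]);print(n,d["mtx"],d["R"],d["t"])
E
```

```text
pics
{'time_s': 0.0, 'joint_positions': array([ 9.60918216e-01,  1.59091185e-01,  1.59822866e+00, -2.96655612e-05,
        1.38616441e+00, -2.10096213e-01]), 'joint_velocities': array([ 0.00038002, -0.00085147,  0.00015614,  0.00055115, -0.00027127,
        0.00205062]), 'tau': array([ 2.64413597e-03, -3.85574555e+01, -3.22108197e+01,  7.03045400e-02,
        3.78555595e-02, -1.30764606e-04]), 'ee_pos': array([223.46172609, 529.12594367, 213.59702938]), 'eef_rot': array([-0.58906921,  0.58957881,  0.39014591, -0.39138276]), 'force': array([-0.33248286,  0.74565788,  0.30803279]), 'wrist_torque': array([-0.01293916,  0.00647822,  0.01237075]), 'gripper_width': 92.27790185966977}
scene [[423.12462542   0.         311.54070669]
 [  0.         423.12462542 202.32872169]
 [  0.           0.           1.        ]] [[ 0.48158404 -0.87626027  0.01564431]
 [-0.65816549 -0.37339311 -0.65375513]
 [ 0.57870113  0.30454149 -0.75654444]] [-244.25271171  415.133384   1023.6756872 ]
top [[379.12982049   0.         319.69335428]
 [  0.         379.12982049 196.36341087]
 [  0.           0.           1.        ]] [[-0.09824182 -0.99515261 -0.00445291]
 [-0.97050195  0.09679633 -0.22080859]
 [ 0.22016927 -0.01737108 -0.975307  ]] [ 78.60943996 542.64867089 936.98415088]
```

View pics/top0.png

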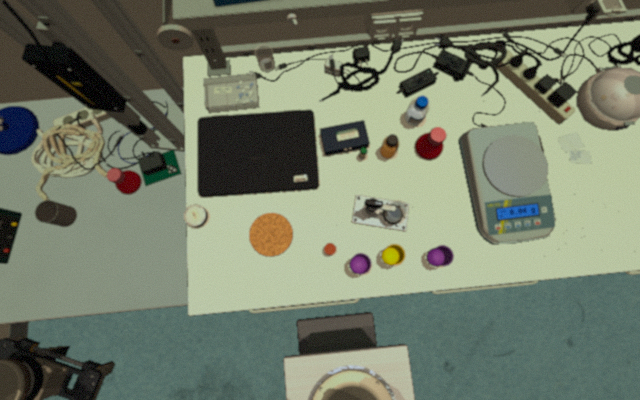

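View pics/scene0.png

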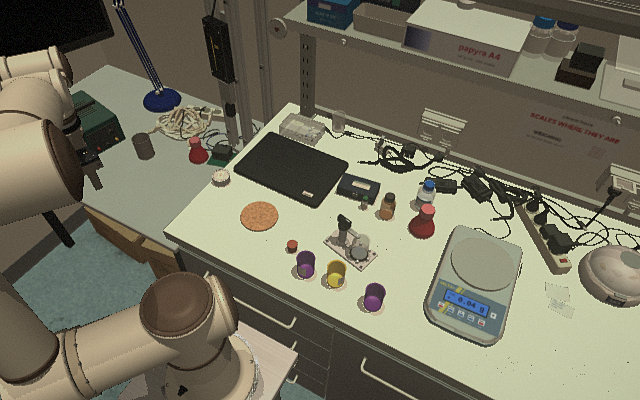

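The carrier is at about (381,211) in top, with the post left and the beaker right. The cork pad is at (271,234). The purple and yellow cups sit in front at (359,264), (391,255) and (437,256), the stopper at (330,249). Next I enlarge both views.

Run:
```python
import cv2,numpy as np
a=cv2.imread("pics/top0.png")[180:280,310:450]
b=cv2.imread("pics/scene0.png")[200:280,300:400]
A=cv2.resize(a,None,fx=5.6,fy=5.6,interpolation=cv2.INTER_CUBIC)
cv2.imwrite("pics/c1.png",A)
B=cv2.resize(b,None,fx=7,fy=7,interpolation=cv2.INTER_CUBIC)
cv2.imwrite("pics/c2.png",B)
```

```text
(no output)
```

View pics/c1.png

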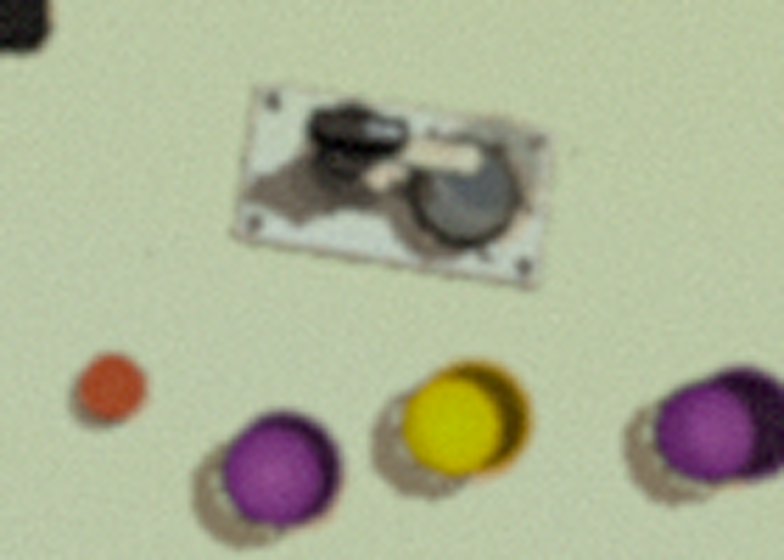

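View pics/c2.png

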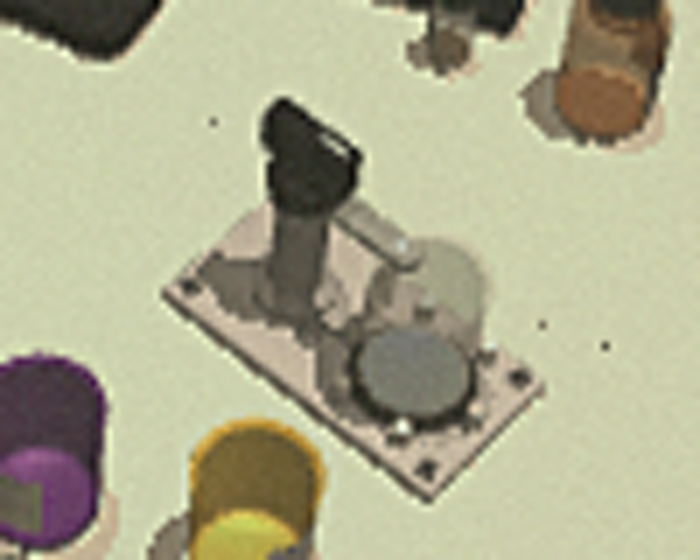

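The top crop gives the plate corners as (252,88), (552,132), (537,288) and (232,238), the knob bar at about (360,128), and the tongue pointing right over the grey beaker. The scene crop gives plate corners (163,292), (428,500) and (545,388).

```bash
cat > h.py <<'E'
import numpy as np,cv2
from scipy.spatial.transform import Rotation as Ro
def ray(cam,uv,z):
    c=np.load(cam+".npz");uv=np.atleast_2d(uv).astype(float)
    o=-c["R"].T@c["t"];d=np.c_[(uv-c["mtx"][:2,2])/c["mtx"][0,0],np.ones(len(uv))]@c["R"]
    return o+d*((z-o[2])/d[:,2])[:,None]
def proj(cam,X):
    c=np.load(cam+".npz");p=np.atleast_2d(X)@c["R"].T+c["t"];q=p@c["mtx"].T;return q[:,:2]/q[:,2:]
E
python3 - <<'E'
from h import *
np.set_printoptions(precision=1,suppress=True)
T=lambda p:np.array(p)/5.6+[310,180]
S=lambda p:np.array(p)/7+[300,200]
t=ray("top",T([(252,88),(552,132),(537,288),(232,238)]),8);s=ray("scene",S([(163,292),(428,500),(545,388)]),8)
print("plate top",t,t.mean(0));print("scene",s,(s[0]+s[2])/2)
print("lens",[np.linalg.norm(t[i]-t[(i+1)%4]) for i in range(4)],np.linalg.norm(s[0]-s[1]),np.linalg.norm(s[1]-s[2]))
print("knob",ray("top",T([(360,125),(310,128),(408,128)]),117))
print("knobS",ray("scene",S([(312,122),(280,100),(355,150)]),117))
print("beaker rim top",ray("top",T([(466,190)]),8))
for n in("top","scene"):
    im=cv2.cvtColor(cv2.imread(f"pics/{n}0.png"),cv2.COLOR_BGR2HSV)
    m=cv2.inRange(im,(5,90,100),(20,255,255))
    k,l,st,c=cv2.connectedComponentsWithStats(m)
    for i in range(1,k):
        if st[i,4]>200:print(n,st[i],c[i],ray(n,c[i],8))
for nm,p,z in[("stop",(330,248),30),("amber",(389,147),70),("vial",(363,152),51),("tin",(196,215),28),("flask",(430,143),70),("purp1",(360,264),35),("yel",(391.5,255),35),("purp2",(438,256),35)]:print(nm,ray("top",p,z))
E
```

```text
plate top [[ 551.8  -74.     8. ]
 [ 515.  -218.4    8. ]
 [ 439.3 -199.6    8. ]
 [ 478.3  -55.4    8. ]] [ 496.1 -136.8    8. ]
scene [[ 475.3  -57.8    8. ]
 [ 436.5 -200.5    8. ]
 [ 510.5 -220.8    8. ]] [ 492.9 -139.3    8. ]
lens [np.float64(149.0267217051675), np.float64(78.02263336750558), np.float64(149.40428713570674), np.float64(75.86837282499397)] 147.84674476708798 76.79298259966873
knob [[ 506.7 -107.   117. ]
 [ 507.5  -84.9  117. ]
 [ 503.2 -127.9  117. ]]
knobS [[ 508.5 -103.9  117. ]
 [ 512.4  -87.5  117. ]
 [ 504.  -125.2  117. ]]
beaker rim top [[ 490.5 -172.2    8. ]]
top [ 249  213   44   43 1488] [270.5 234.1] [[468.4 166.8   8. ]]
scene [240 201  38  30 875] [258.8 215.6] [[464.5 166.9   8. ]]
scene [ 85 207  54  35 309] [114.8 225.6] [[213.5 529.9   8. ]]
stop [[413.3  10.8  30. ]]
amber [[ 662.4 -173.6   70. ]]
vial [[ 661.8 -105.3   51. ]]
tin [[537.  360.8  28. ]]
flask [[ 662.7 -284.8   70. ]]
purp1 [[364.1 -62.2  35. ]]
yel [[ 379.  -146.8   35. ]]
purp2 [[ 364.5 -266.9   35. ]]
```

```bash
cat >> h.py <<'E'
from plant import observe,get_image
def plan(goal=None,yaw=None,ttl=""):
    """world goal mm, yaw of tool x (rad, mod pi) -> total tool-frame shift and turn left"""
    s=observe();q=s["eef_rot"];R=Ro.from_quat([q[1],q[2],q[3],q[0]]).as_matrix()
    y0=np.arctan2(R[1,0],R[0,0]);np.set_printoptions(precision=2,suppress=True)
    print("t %.2f"%s["time_s"],"tcp",s["ee_pos"],"yaw %.3f"%y0,"tilt",R[:2,1],"F",s["force"],"M",s["wrist_torque"],"w %.1f"%s["gripper_width"],"j",s["joint_positions"])
    if goal is not None:
        print("tool shift at this yaw",R.T@(np.array(goal)-s["ee_pos"]))
    if yaw is not None:
        d=(yaw-y0+np.pi/2)%np.pi-np.pi/2;print("turn(tool y)",-d,"other",-d-np.sign(-d)*np.pi)
E
python3 -c "
from h import *
plan([503,-106,214],-.266)"
```

```text
t 0.10 tcp [223.5  529.18 213.73] yaw 1.171 tilt [-0. -0.] F [-0.21  0.37 -0.61] M [-0.05  0.05 -0.04] w 91.6 j [ 0.96  0.16  1.6   0.    1.39 -0.21]
tool shift at this yaw [-476.31    0.33 -504.68]
turn(tool y) 1.4370322405204974 other -1.7045604130692957
```

>>> jog_arm --motion '[{"travel": [-27, 0, -29], "turn": 0.12, "fingers": 1}, {"travel": [-24, 0, -32], "turn": 0.12, "fingers": 1}, {"travel": [-20, 0, -35], "turn": 0.12, "fingers": 1}, {"travel": [-15, 0, -37], "turn": 0.12, "fingers": 1}, {"travel": [-11, 0, -38], "turn": 0.12, "fingers": 1}]'

```text
time_s: 0.52
ee_pos: [300.8, 344.2, 209.8]
eef_rot: [-0.679, 0.68, 0.193, -0.197]
force: [0.9, -0.3, 0.7]
gripper_width: 91.7
```

```bash
python3 -c "
from h import *
plan([503,-106,160],-.266)"
```

```text
t 0.52 tcp [300.75 344.16 209.82] yaw 0.558 tilt [-0.01 -0.  ] F [ 0.95 -0.25  0.7 ] M [-0.04 -0.04 -0.02] w 91.7 j [ 0.59 -0.15  1.91  0.    1.38  0.03]
tool shift at this yaw [ -66.7    50.15 -488.94]
turn(tool y) 0.8244944033265087 other -2.3170982502632844
```

>>> jog_arm --motion '[{"travel": [-5, 4, -39], "turn": 0.12, "fingers": 1}, {"travel": [0, 4, -40], "turn": 0.12, "fingers": 1}, {"travel": [4, 4, -40], "turn": 0.12, "fingers": 1}, {"travel": [9, 4, -39], "turn": 0.12, "fingers": 1}, {"travel": [14, 4, -38], "turn": 0.12, "fingers": 1}]'

```text
time_s: 0.93
ee_pos: [381.9, 153.9, 188.9]
eef_rot: [-0.706, 0.708, -0.025, 0.022]
force: [1.3, 0.6, 0.4]
gripper_width: 91.9
```

```bash
python3 -c "
from h import *
plan([503,-106,160],-.266)"
```

```text
t 0.93 tcp [381.91 153.85 188.89] yaw -0.067 tilt [-0. -0.] F [1.25 0.57 0.43] M [-0.1   0.07  0.01] w 91.9 j [ 0.09 -0.26  2.05 -0.    1.36  0.16]
tool shift at this yaw [ 138.39   29.08 -251.04]
turn(tool y) 0.1987697380856197 other -2.9428229155041734
```

>>> jog_arm --motion '[{"travel": [19, 2, -35], "turn": 0.1, "fingers": 1}, {"travel": [23, 2, -33], "turn": 0.1, "fingers": 1}, {"travel": [26, 2, -30], "turn": 0, "fingers": 1}, {"travel": [26, 2, -30], "turn": 0, "fingers": 1}, {"travel": [10, 0, -12], "turn": 0, "fingers": 1}]'

```text
time_s: 1.35
ee_pos: [455.7, -17.1, 178.8]
eef_rot: [-0.698, 0.701, -0.103, 0.1]
force: [0.8, 0.4, 0.1]
gripper_width: 92.0
```

```bash
cat >> h.py <<'E'
def wrist(name):
    s=observe();d=get_image("wrist");cv2.imwrite(f"pics/{name}.png",d["img"][:,:,::-1])
    q=s["eef_rot"];R=Ro.from_quat([q[1],q[2],q[3],q[0]]).as_matrix();H=np.array(d["hand_eye"])
    Rc=R@H[:3,:3];o=R@H[:3,3]+s["ee_pos"]
    np.savez(name+".npz",mtx=d["mtx"],R=Rc.T,t=-Rc.T@o);print("cam at",o)
E
python3 -c "
from h import *
plan([503,-106,160],-.266);wrist('w1')"
```

```text
t 1.35 tcp [455.66 -17.12 178.8 ] yaw -0.289 tilt [-0.01 -0.  ] F [0.8  0.4  0.06] M [-0.02  0.06 -0.02] w 92.0 j [-0.3  -0.12  1.96 -0.    1.31 -0.01]
tool shift at this yaw [ 70.75  18.86 -71.65]
turn(tool y) -0.022584317300906154 other 3.119008336288887
cam at [476.5   55.   348.46]
```

View pics/w1.png

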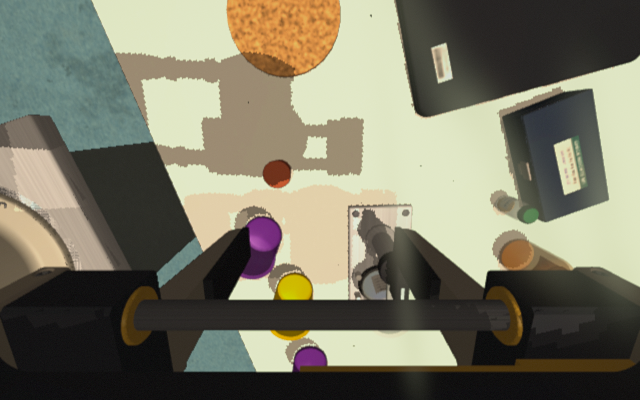

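The wrist view shows the fingers in front. The plate's +y edge runs from (349,206) to (411,206), and the knob sits behind the right finger at about (385,255). I'll check the plate and pad with this camera.

```bash
python3 -c "
from h import *
np.set_printoptions(precision=1,suppress=True)
print(ray('w1',[(349,206),(411,206),(350,298)],8))
a=-.266
for c in((494.5,-138),):
  for p in((-40,75),(40,75),(40,-75),(-40,-75)):
    X=np.array([c[0]+p[0]*np.cos(a)-p[1]*np.sin(a),c[1]+p[0]*np.sin(a)+p[1]*np.cos(a),8]);print(X,[proj(n,X)[0] for n in('w1','top','scene')])
m=cv2.imread('pics/w1.png')[180:340,300:460];cv2.imwrite('pics/w1c.png',cv2.resize(m,None,fx=3.7,fy=3.7,interpolation=2))
"
```

```text
[[ 478.9  -51.8    8. ]
 [ 552.4  -73.5    8. ]
 [ 446.3 -178.1    8. ]]
[475.6 -55.1   8. ] [array([347.1, 209.2]), array([351.5, 223.5]), array([322.6, 241.3])]
[552.8 -76.2   8. ] [array([411.8, 207.9]), array([355.7, 195.3]), array([340.1, 226.3])]
[ 513.4 -220.9    8. ] [array([405.1, 312.1]), array([409.6, 204.1]), array([378.2, 254.7])]
[ 436.2 -199.8    8. ] [array([347., 313.]), array([406.2, 232.6]), array([360.9, 271.4])]
```

>>> jog_arm --motion '[{"travel": [24, 5, -24], "turn": -0.02, "fingers": 1}, {"travel": [24, 5, -24], "turn": 0, "fingers": 1}, {"travel": [20, 5, -20], "turn": 0, "fingers": 1}, {"travel": [2, 10, -2], "turn": 0, "fingers": 1}, {"travel": [0, 10, 0], "turn": 0, "fingers": 0.6}]'

```text
time_s: 1.82
ee_pos: [506.0, -108.1, 143.0]
eef_rot: [-0.699, 0.702, -0.097, 0.094]
force: [-0.5, 0.3, 0.5]
gripper_width: 86.9
```

```bash
python3 -c "
from h import *
plan([503.7,-105.2,96],-.266);wrist('w2')"
```

```text
t 1.82 tcp [ 506.   -108.07  142.96] yaw -0.271 tilt [-0. -0.] F [-0.54  0.34  0.5 ] M [-0.03  0.09 -0.  ] w 86.9 j [-0.44  0.08  1.83 -0.    1.23 -0.17]
tool shift at this yaw [-2.86 46.96  2.32]
turn(tool y) -0.004991017860627833 other 3.136601635729165
cam at [525.32 -35.67 312.69]
```

View pics/w2.png

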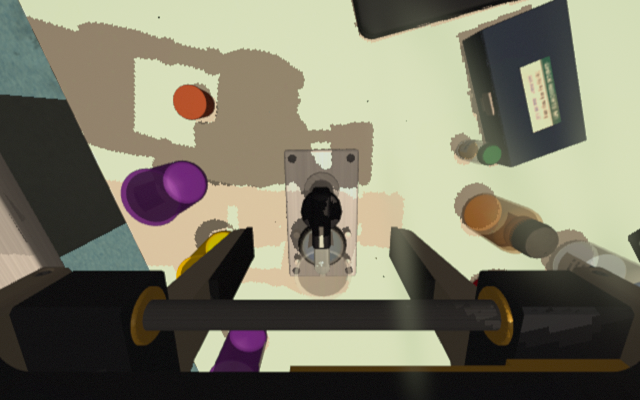

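The knob now sits centrally between the fingers at about (321,205). The plate's far corners are at (286,150) and (358,150).

```bash
python3 -c "
from h import *
np.set_printoptions(precision=1,suppress=True)
print(ray('w2',[(286,150),(358,150)],8).mean(0)-75*np.array([.263,.965,0]))
print(ray('w2',[(321,207)],105),ray('w2',[(321,187)],117))
print(proj('w2',[(503.7,-105.2,117),(503.7,-105.2,93),(509.5,-84,117),(497.9,-126.4,117)]))
m=cv2.imread('pics/w2.png')[140:290,260:420];cv2.imwrite('pics/w2c.png',cv2.resize(m,None,fx=4,fy=4,interpolation=2))
"
```

```text
[ 497.5 -136.3    8. ]
[[507.7 -95.8 105. ]] [[512.6 -78.3 117. ]]
[[319.1 225.2]
 [319.4 214.7]
 [318.9 195.8]
 [319.3 252.9]]
```

View pics/w2c.png

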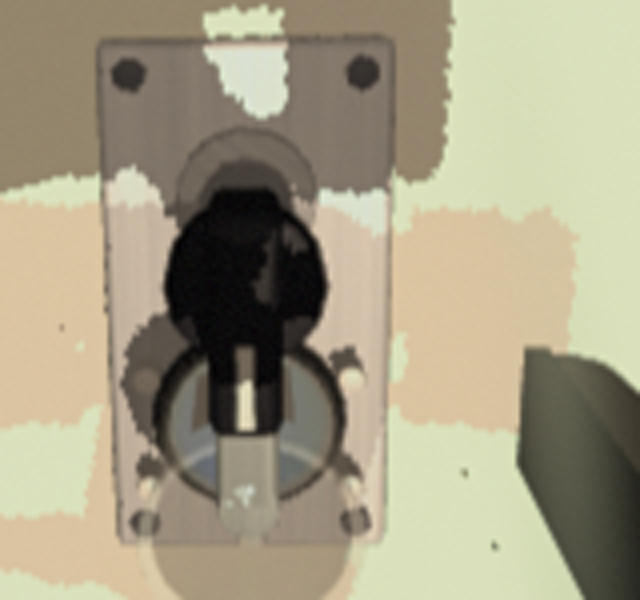

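>>> jog_arm --motion '[{"travel": [-1.5, 10, 3.5], "turn": 0, "fingers": 0.5}, {"travel": [0, 15, 0], "turn": 0, "fingers": 0.5}, {"travel": [0, 12, 0], "turn": 0, "fingers": 0.5}, {"travel": [0, 8, 0], "turn": 0, "fingers": 0.4}, {"travel": [0, 2, 0], "turn": 0, "fingers": 0.3}]' --squeeze 10

```text
time_s: 2.28
ee_pos: [500.2, -95.4, 88.9]
eef_rot: [0.701, -0.701, 0.097, -0.09]
force: [7.9, -4.3, 4.7]
gripper_width: 50.0
```

```bash
python3 -c "
from h import *
plan([505,-104.5,96],-.266)"
```

```text
t 2.28 tcp [500.17 -95.39  88.87] yaw -0.265 tilt [-0.01  0.  ] F [ 7.92 -4.25  4.68] M [-1.13 -1.62 -0.03] w 50.0 j [-0.42  0.14  1.89 -0.    1.13 -0.16]
tool shift at this yaw [ 6.97 -7.19 -7.54]
turn(tool y) 0.0014642319170119489 other -3.140128421672781
```

>>> jog_arm --motion '[{"travel": [-1, -6, 0], "turn": 0, "fingers": 0.6}, {"travel": [0, -4, 0], "turn": 0, "fingers": 0.6}, {"travel": [4, 0, -4], "turn": 0, "fingers": 0.6}, {"travel": [3, 0, -3], "turn": 0, "fingers": 0.6}, {"travel": [0, 0, 0], "turn": 0, "fingers": 0.6}]'

```text
time_s: 2.7
ee_pos: [504.9, -102.3, 101.5]
eef_rot: [-0.701, 0.701, -0.095, 0.089]
force: [0.5, 0.8, 0.3]
gripper_width: 55.0
```

```bash
python3 -c "
from h import *
plan([505,-104.5,96],-.266)"
```

```text
t 2.70 tcp [ 504.88 -102.32  101.47] yaw -0.261 tilt [-0.01  0.  ] F [0.49 0.76 0.3 ] M [-0.06  0.04  0.01] w 55.0 j [-0.43  0.13  1.86 -0.    1.15 -0.17]
tool shift at this yaw [ 0.72  5.46 -2.07]
turn(tool y) 0.004629675362796348 other -3.1369629782269968
```

>>> jog_arm --motion '[{"travel": [1, 4, -1], "turn": 0, "fingers": 0.4}, {"travel": [0, 0, 0], "turn": 0, "fingers": 0.1}, {"travel": [0, 0, 0], "turn": 0, "fingers": 0}, {"travel": [0, 0, 0], "turn": 0, "fingers": 0}, {"travel": [0, 0, 0], "turn": 0, "fingers": 0}]' --squeeze 20

```text
time_s: 3.12
ee_pos: [506.1, -104.6, 97.8]
eef_rot: [-0.701, 0.701, -0.095, 0.09]
force: [0.3, 0.1, 0.1]
gripper_width: 23.7
```

>>> jog_arm --motion '[{"travel": [0, 0, 0], "turn": 0, "fingers": 0}, {"travel": [0, 0, 0], "turn": 0, "fingers": 0}, {"travel": [0, 0, 0], "turn": 0, "fingers": 0}, {"travel": [0, 0, 0], "turn": 0, "fingers": 0}, {"travel": [0, 0, 0], "turn": 0, "fingers": 0}]'

```text
time_s: 3.53
ee_pos: [506.4, -104.7, 97.6]
eef_rot: [-0.701, 0.701, -0.095, 0.09]
force: [0.4, -0.8, -0.9]
gripper_width: 13.8
```

```bash
python3 -c "
from h import *
plan([505,-104.5,96],-.266)"
```

```text
t 3.53 tcp [ 506.36 -104.68   97.63] yaw -0.262 tilt [-0.01 -0.  ] F [ 0.38 -0.79 -0.9 ] M [-0.12 -0.14  0.01] w 13.8 j [-0.44  0.14  1.86 -0.    1.15 -0.17]
tool shift at this yaw [-1.35  1.64 -0.18]
turn(tool y) 0.003666022883102693 other -3.1379266307066906
```

>>> jog_arm --motion '[{"travel": [0, 0, 0], "turn": -0.08, "fingers": 0}, {"travel": [0, 0, 0], "turn": -0.08, "fingers": 0}, {"travel": [0, 0, 0], "turn": -0.08, "fingers": 0}, {"travel": [0, 0, 0], "turn": -0.08, "fingers": 0}, {"travel": [0, 0, 0], "turn": -0.08, "fingers": 0}]' --squeeze 30

```text
time_s: 3.95
ee_pos: [506.4, -104.7, 97.6]
eef_rot: [0.705, -0.705, -0.052, 0.056]
force: [0.3, -0.1, 0.1]
gripper_width: 13.8
```

```bash
python3 -c "
from h import *
plan([506.3,-104.7,97.6],-.266+1.4)"
```

```text
t 3.95 tcp [ 506.44 -104.69   97.64] yaw 0.152 tilt [-0.01  0.  ] F [ 0.29 -0.15  0.07] M [-0.15 -0.07 -0.11] w 13.8 j [-0.44  0.14  1.86 -0.    1.15 -0.59]
tool shift at this yaw [-0.14  0.04  0.01]
turn(tool y) -0.9815256284378866 other 2.1600670251519065
```

Turning cleanly: 0.41 rad so far, with a wrist moment of 0.11 N m and no side force.

>>> jog_arm --motion '[{"travel": [0, 0, 0], "turn": -0.12, "fingers": 0}, {"travel": [0, 0, 0], "turn": -0.12, "fingers": 0}, {"travel": [0, 0, 0], "turn": -0.12, "fingers": 0}, {"travel": [0, 0, 0], "turn": -0.12, "fingers": 0}, {"travel": [0, 0, 0], "turn": -0.12, "fingers": 0}]'

```text
time_s: 4.37
ee_pos: [506.5, -104.7, 97.6]
eef_rot: [0.655, -0.654, -0.266, 0.27]
force: [0.2, -0.2, -0.8]
gripper_width: 13.6
```

>>> jog_arm --motion '[{"travel": [0, 0, 0], "turn": -0.1, "fingers": 0}, {"travel": [0, 0, 0], "turn": -0.1, "fingers": 0}, {"travel": [0, 0, 0], "turn": -0.08, "fingers": 0}, {"travel": [0, 0, 0], "turn": -0.06, "fingers": 0}, {"travel": [0, 0, 0], "turn": -0.03, "fingers": 0}]'

```text
time_s: 4.78
ee_pos: [506.6, -104.6, 97.7]
eef_rot: [0.591, -0.589, -0.389, 0.392]
force: [0.2, -0.5, -0.3]
gripper_width: 13.6
```

```bash
python3 -c "
from h import *
plan([506.3,-104.7,97.6],-.266+1.4)"
```

```text
t 4.78 tcp [ 506.59 -104.61   97.67] yaw 1.169 tilt [-0.01  0.  ] F [ 0.17 -0.47 -0.26] M [-0.18 -0.16 -0.59] w 13.6 j [-0.44  0.14  1.86 -0.    1.14 -1.6 ]
tool shift at this yaw [-0.2   0.07  0.23]
turn(tool y) 0.034852249393247714 other -3.1067404041965454
```

The moment rose to 0.59 N m after 1.43 rad of turn, so the clamp is at its stop. I release and rise.

>>> jog_arm --motion '[{"travel": [0, 0, 0], "turn": 0, "fingers": 0.6}, {"travel": [0, 0, 0], "turn": 0, "fingers": 0.6}, {"travel": [0, 0, 0], "turn": 0, "fingers": 0.6}, {"travel": [0, -10, 0], "turn": 0, "fingers": 0.6}, {"travel": [0, -30, 0], "turn": 0, "fingers": 0.8}]'

```text
time_s: 5.2
ee_pos: [502.0, -102.4, 133.0]
eef_rot: [0.595, -0.585, -0.385, 0.394]
force: [0.2, -0.2, 0.0]
gripper_width: 45.0
```

>>> jog_arm --motion '[{"travel": [0, -25, 0], "turn": 0.12, "fingers": 0.9}, {"travel": [0, 0, 0], "turn": 0.12, "fingers": 0.9}, {"travel": [0, 0, 0], "turn": 0.12, "fingers": 0.9}, {"travel": [0, 0, 0], "turn": 0.12, "fingers": 0.9}, {"travel": [0, 0, 0], "turn": 0.12, "fingers": 0.9}]'

```text
time_s: 5.62
ee_pos: [506.7, -104.3, 170.4]
eef_rot: [0.682, -0.681, -0.188, 0.192]
force: [-0.2, 0.2, -0.4]
gripper_width: 78.5
```

>>> jog_arm --motion '[{"travel": [0, 0, 0], "turn": 0.12, "fingers": 0.9}, {"travel": [0, 0, 0], "turn": 0.12, "fingers": 0.9}, {"travel": [0, 0, 0], "turn": 0.12, "fingers": 0.9}, {"travel": [0, 0, 0], "turn": 0.12, "fingers": 0.9}, {"travel": [0, 0, 0], "turn": 0.12, "fingers": 0.9}]'

```text
time_s: 6.03
ee_pos: [507.8, -104.6, 175.6]
eef_rot: [-0.706, 0.707, -0.029, 0.028]
force: [0.5, -0.2, 0.7]
gripper_width: 82.6
```

```bash
python3 -c "
from h import *
plan([489,-169,160],-.262);wrist('w3')
m=cv2.imread('pics/w3.png')[100:300,180:460];cv2.imwrite('pics/w3c.png',cv2.resize(m,None,fx=2.8,fy=2.8,interpolation=2))"
```

```text
t 6.03 tcp [ 507.84 -104.62  175.65] yaw -0.081 tilt [-0. -0.] F [ 0.49 -0.24  0.65] M [-0.04  0.06  0.02] w 82.6 j [-0.44  0.05  1.8  -0.    1.3  -0.35]
tool shift at this yaw [-13.58  15.78 -65.66]
turn(tool y) 0.1812979116832938 other -2.960294741906499
cam at [512.89 -29.95 345.51]
```

View pics/w3c.png

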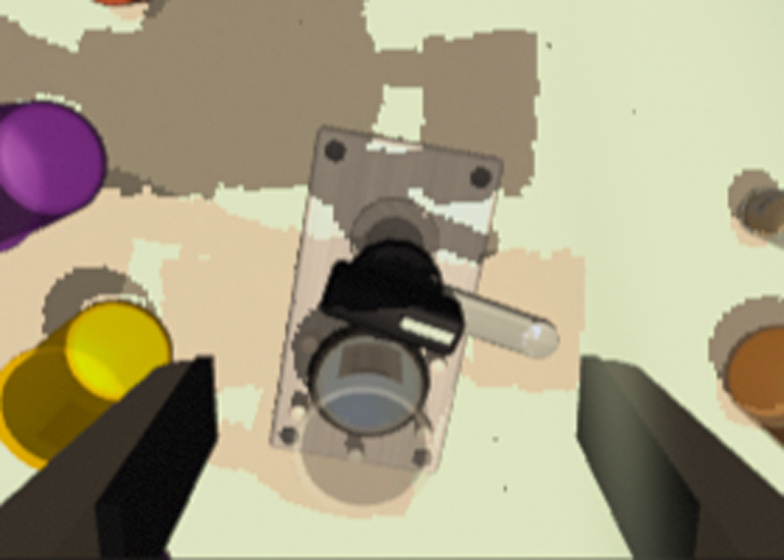

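The clamp is open, with the tongue pointing right past the plate. The beaker foot ring is centred at crop (369,386), and the plate corners are at (320,127), (500,160), (437,470) and (272,447).

```bash
python3 -c "
from h import *
np.set_printoptions(precision=1,suppress=True)
W=lambda p:np.array(p)/2.8+[180,100]
c=ray('w3',W([(320,127),(500,160),(437,470),(272,447)]),8);print(c,c.mean(0))
print(ray('w3',W([(369,386),(310,386),(428,386)]),9))
for X in((488.5,-168.5),(488,-170)):print((proj('w3',[(*X,8),(*X,78)])-[180,100])*2.8)
print(506.4-66*.263,-104.7-66*.965)
"
```

```text
[[ 479.2  -53.9    8. ]
 [ 552.8  -73.5    8. ]
 [ 516.9 -214.7    8. ]
 [ 441.8 -196.9    8. ]] [ 497.7 -134.7    8. ]
[[ 489.2 -169.9    9. ]
 [ 462.7 -167.8    9. ]
 [ 515.7 -172.     9. ]]
[[367.3 382.4]
 [360.6 456.1]]
[[366.5 385.5]
 [359.6 459.9]]
489.042 -168.39
```

>>> jog_arm --motion '[{"travel": [0, 0, 0], "turn": 0.09, "fingers": 0.9}, {"travel": [0, 0, 0], "turn": 0.09, "fingers": 0.9}, {"travel": [-0.5, 10, -23], "turn": 0, "fingers": 0.9}, {"travel": [-0.5, 10, -23], "turn": 0, "fingers": 0.9}, {"travel": [-0.5, 10, -21], "turn": 0, "fingers": 0.9}]' --squeeze 5

```text
time_s: 6.5
ee_pos: [491.8, -168.5, 151.5]
eef_rot: [-0.7, 0.703, -0.088, 0.094]
force: [-0.5, 0.1, 0.3]
gripper_width: 82.8
```

>>> jog_arm --motion '[{"travel": [0, 0, 0], "turn": 0, "fingers": 0.9}, {"travel": [0, 0, 0], "turn": 0, "fingers": 0.9}, {"travel": [0, 0, 0], "turn": 0, "fingers": 0.9}, {"travel": [0, 0, 0], "turn": 0, "fingers": 0.9}, {"travel": [0, 0, 0], "turn": 0, "fingers": 0.9}]'

```text
time_s: 6.92
ee_pos: [491.2, -169.4, 152.7]
eef_rot: [-0.7, 0.703, -0.087, 0.092]
force: [0.8, -0.9, -0.0]
gripper_width: 82.9
```

```bash
python3 -c "
from h import *
plan([489,-169.5,38],-.262)"
```

```text
t 6.92 tcp [ 491.22 -169.4   152.65] yaw -0.255 tilt [ 0.01 -0.  ] F [ 0.78 -0.9  -0.02] M [-0.05  0.11  0.07] w 82.9 j [-0.56  0.06  1.83  0.    1.24 -0.31]
tool shift at this yaw [ -3.04 114.63  -0.37]
turn(tool y) 0.007448423067387022 other -3.134144230522406
```

>>> jog_arm --motion '[{"travel": [-2, 20, 0], "turn": 0, "fingers": 0.9}, {"travel": [0, 20, 0], "turn": 0, "fingers": 0.9}, {"travel": [0, 15, 0], "turn": 0, "fingers": 0.9}, {"travel": [0, 0, 0], "turn": 0, "fingers": 0.9}, {"travel": [0, 0, 0], "turn": 0, "fingers": 0.9}]'

```text
time_s: 7.33
ee_pos: [493.6, -167.0, 100.2]
eef_rot: [-0.7, 0.704, -0.082, 0.093]
force: [0.1, -0.5, 0.7]
gripper_width: 82.7
```

```bash
python3 -c "
from h import *
plan([489,-169.5,38],-.262)"
```

```text
t 7.33 tcp [ 493.61 -166.98  100.19] yaw -0.248 tilt [ 0.01 -0.01] F [ 0.14 -0.55  0.72] M [-0.09  0.11  0.02] w 82.7 j [-0.56  0.13  1.87  0.    1.13 -0.31]
tool shift at this yaw [-4.83 62.13 -3.32]
turn(tool y) 0.014494745899769956 other -3.127097907690023
```

>>> jog_arm --motion '[{"travel": [-3, 0, -2], "turn": 0.01, "fingers": 0.9}, {"travel": [-2, 15, -1], "turn": 0, "fingers": 0.9}, {"travel": [-0.5, 20, -0.5], "turn": 0, "fingers": 0.9}, {"travel": [-0.5, 15, -0.5], "turn": 0, "fingers": 0.9}, {"travel": [0, 0, 0], "turn": 0, "fingers": 0.9}]'

```text
time_s: 7.75
ee_pos: [491.8, -171.5, 56.0]
eef_rot: [-0.697, 0.705, -0.081, 0.1]
force: [-0.5, 0.5, 0.1]
gripper_width: 82.6
```

```bash
python3 -c "
from h import *
plan([489,-169.5,38],-.262)"
```

```text
t 7.75 tcp [ 491.82 -171.49   55.98] yaw -0.257 tilt [ 0.02 -0.01] F [-0.54  0.53  0.13] M [-0.07  0.13 -0.03] w 82.6 j [-0.57  0.18  1.91  0.    1.02 -0.31]
tool shift at this yaw [-3.72 17.88  1.34]
turn(tool y) 0.00524204973437703 other -3.136350603855416
```

>>> jog_arm --motion '[{"travel": [-2, 8, 1], "turn": 0, "fingers": 0.9}, {"travel": [-2, 8, 0], "turn": 0, "fingers": 0.9}, {"travel": [0, 0, 0], "turn": 0, "fingers": 0.9}, {"travel": [0, 0, 0], "turn": 0, "fingers": 0.9}, {"travel": [0, 0, 0], "turn": 0, "fingers": 0.9}]'

```text
time_s: 8.17
ee_pos: [490.8, -171.0, 43.2]
eef_rot: [-0.696, 0.706, -0.079, 0.102]
force: [0.1, 0.2, 0.4]
gripper_width: 82.5
```

```bash
python3 -c "
from h import *
plan([489,-169.5,38],-.262);wrist('w4')"
```

```text
t 8.17 tcp [ 490.8  -171.01   43.15] yaw -0.257 tilt [ 0.03 -0.02] F [0.11 0.16 0.36] M [-0.08  0.13  0.05] w 82.5 j [-0.57  0.2   1.92  0.    0.99 -0.31]
tool shift at this yaw [-2.29  5.07  1.05]
turn(tool y) 0.005180035091129298 other -3.136412618498664
cam at [503.45 -95.85 212.37]
```

View pics/w4.png

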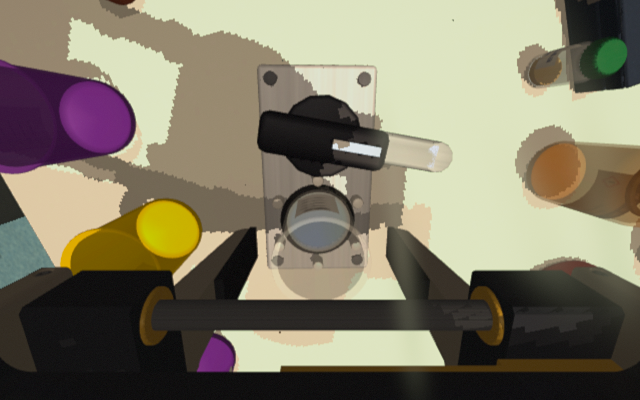

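The fingers straddle the beaker: foot ring at about (317,220), rim at about (322,262), with the gripper clear of the open knob.

```bash
python3 -c "
from h import *
np.set_printoptions(precision=1,suppress=True)
print(ray('w4',[(281,220),(353,220),(317,220)],9),ray('w4',[(276,262),(367,262),(322,262)],78))
print(proj('w4',[(489,-169.5,8),(489,-169.5,78)]))"
```

```text
[[ 462.3 -160.     9. ]
 [ 514.5 -174.3    9. ]
 [ 488.3 -167.1    9. ]] [[ 467.2 -159.5   78. ]
 [ 512.6 -172.3   78. ]
 [ 490.  -165.9   78. ]]
[[318.7 222.2]
 [321.9 268.5]]
```

>>> jog_arm --motion '[{"travel": [-2, 4, 2], "turn": 0, "fingers": 0.75}, {"travel": [0, 0, 0], "turn": 0, "fingers": 0.62}, {"travel": [0, 0, 0], "turn": 0, "fingers": 0.62}, {"travel": [0, 0, 0], "turn": 0, "fingers": 0.62}, {"travel": [0, 0, 0], "turn": 0, "fingers": 0.62}]' --squeeze 6

```text
time_s: 8.63
ee_pos: [490.6, -169.0, 40.2]
eef_rot: [-0.696, 0.706, -0.078, 0.103]
force: [0.1, -0.0, -0.1]
gripper_width: 56.8
```

```bash
python3 -c "
from h import *
plan([489,-169,38],-.262)"
```

```text
t 8.63 tcp [ 490.6  -169.     40.21] yaw -0.257 tilt [ 0.03 -0.02] F [ 0.09 -0.01 -0.12] M [-0.05  0.1  -0.  ] w 56.8 j [-0.57  0.2   1.93  0.    0.98 -0.31]
tool shift at this yaw [-1.62  2.16 -0.39]
turn(tool y) 0.005258289778407921 other -3.136334363811385
```

>>> jog_arm --motion '[{"travel": [-1.5, 1, 0], "turn": 0, "fingers": 0.6}, {"travel": [0, 0, 0], "turn": 0, "fingers": 0.57}, {"travel": [0, 0, 0], "turn": 0, "fingers": 0.55}, {"travel": [0, 0, 0], "turn": 0, "fingers": 0.53}, {"travel": [0, 0, 0], "turn": 0, "fingers": 0.5}]'

```text
time_s: 9.05
ee_pos: [489.3, -168.8, 39.3]
eef_rot: [-0.696, 0.707, -0.078, 0.103]
force: [-0.1, 0.6, 0.6]
gripper_width: 51.5
```

>>> jog_arm --motion '[{"travel": [0, 0, 0], "turn": 0, "fingers": 0.45}, {"travel": [0, 0, 0], "turn": 0, "fingers": 0.4}, {"travel": [0, 0, 0], "turn": 0, "fingers": 0.3}, {"travel": [0, 0, 0], "turn": 0, "fingers": 0.2}, {"travel": [0, 0, 0], "turn": 0, "fingers": 0.2}]'

```text
time_s: 9.47
ee_pos: [489.3, -168.8, 39.3]
eef_rot: [-0.696, 0.706, -0.078, 0.103]
force: [-0.5, -0.0, 0.8]
gripper_width: 51.6
```

```bash
python3 -c "
from h import *
plan([489,-169,38],-.262)"
```

```text
t 9.47 tcp [ 489.35 -168.84   39.32] yaw -0.257 tilt [ 0.03 -0.02] F [-0.5  -0.01  0.83] M [-0.02  0.06 -0.02] w 51.6 j [-0.57  0.2   1.93  0.    0.98 -0.31]
tool shift at this yaw [-0.34  1.31 -0.23]
turn(tool y) 0.005212056420669908 other -3.136380597169123
```

>>> jog_arm --motion '[{"travel": [0, -6, 0], "turn": 0, "fingers": 0.2}, {"travel": [0, -8, 0], "turn": 0, "fingers": 0.2}, {"travel": [0, -12, 0], "turn": 0, "fingers": 0.2}, {"travel": [0, -15, 0], "turn": 0, "fingers": 0.2}, {"travel": [0, -15, 0], "turn": 0, "fingers": 0.2}]'

```text
time_s: 9.88
ee_pos: [484.4, -165.9, 95.4]
eef_rot: [-0.697, 0.705, -0.081, 0.1]
force: [-0.7, -0.2, -0.5]
gripper_width: 51.9
```

>>> jog_arm --motion '[{"travel": [0, -20, 0], "turn": 0, "fingers": 0.2}, {"travel": [0, -25, 0], "turn": 0, "fingers": 0.2}, {"travel": [0, -25, 0], "turn": 0, "fingers": 0.2}, {"travel": [0, -15, 0], "turn": 0, "fingers": 0.2}, {"travel": [0, -5, 0], "turn": 0, "fingers": 0.2}]'

```text
time_s: 10.3
ee_pos: [482.0, -164.4, 194.9]
eef_rot: [-0.696, 0.706, -0.079, 0.102]
force: [-0.4, -0.1, 0.7]
gripper_width: 51.7
```

```bash
python3 -c "
from h import *
plan([467,167,175]);d=get_image('scene');i=d['img'][:,:,::-1][130:330,230:430];cv2.imwrite('pics/s2.png',cv2.resize(i,None,fx=3,fy=3,interpolation=2))"
```

```text
t 10.30 tcp [ 482.   -164.44  194.91] yaw -0.257 tilt [ 0.03 -0.02] F [-0.37 -0.09  0.66] M [-0.02  0.07  0.03] w 51.7 j [-0.57 -0.03  1.83  0.    1.3  -0.31]
tool shift at this yaw [-99.25  13.7  316.91]
```

View pics/s2.png

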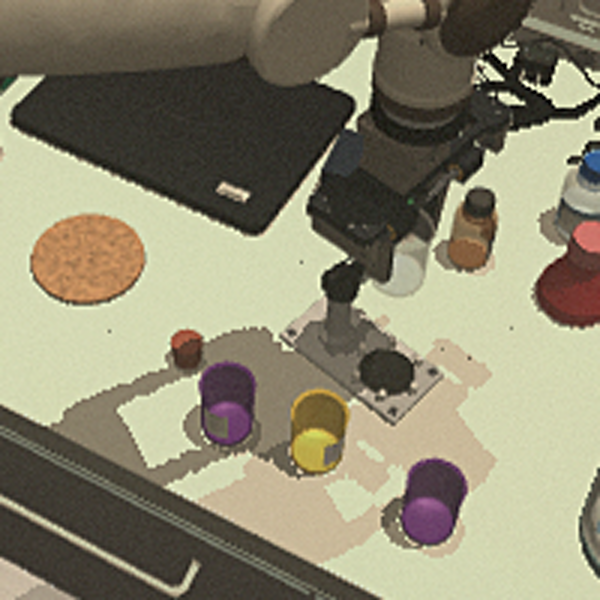

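The glass beaker hangs upright in the fingers and the carrier is empty. I'm carrying it to the pad.

>>> jog_arm --motion '[{"travel": [-3, 0, 9], "turn": 0, "fingers": 0.2}, {"travel": [-5, 0, 16], "turn": 0, "fingers": 0.2}, {"travel": [-8, 0, 24], "turn": 0, "fingers": 0.2}, {"travel": [-9, 0, 28], "turn": 0, "fingers": 0.2}, {"travel": [-9, 0, 28], "turn": 0, "fingers": 0.2}]'

```text
time_s: 10.77
ee_pos: [473.9, -52.7, 189.1]
eef_rot: [-0.696, 0.706, -0.084, 0.103]
force: [-0.5, 1.0, -0.1]
gripper_width: 51.8
```

>>> jog_arm --motion '[{"travel": [-9, 0, 28], "turn": 0, "fingers": 0.2}, {"travel": [-9, 0, 28], "turn": 0, "fingers": 0.2}, {"travel": [-9, 0, 28], "turn": 0, "fingers": 0.2}, {"travel": [-9, 0, 28], "turn": 0, "fingers": 0.2}, {"travel": [-9, 0, 28], "turn": 0, "fingers": 0.2}]'

```text
time_s: 11.18
ee_pos: [459.4, 104.5, 178.4]
eef_rot: [-0.696, 0.705, -0.089, 0.099]
force: [0.7, 0.9, -0.4]
gripper_width: 51.3
```

```bash
python3 -c "
from h import *
plan([467,167,100])"
```

```text
t 11.18 tcp [459.4  104.48 178.39] yaw -0.267 tilt [ 0.01 -0.01] F [ 0.67  0.95 -0.38] M [-0.05  0.05 -0.02] w 51.3 j [-0.02 -0.09  1.93 -0.01  1.29  0.25]
tool shift at this yaw [-10.33  77.6   63.11]
```

>>> jog_arm --motion '[{"travel": [-3, 8, 22], "turn": 0, "fingers": 0.2}, {"travel": [-3, 12, 16], "turn": 0, "fingers": 0.2}, {"travel": [-1, 15, 8], "turn": 0, "fingers": 0.2}, {"travel": [0, 15, 3], "turn": 0, "fingers": 0.2}, {"travel": [0, 8, 0], "turn": 0, "fingers": 0.2}]'

```text
time_s: 11.6
ee_pos: [458.9, 164.1, 112.4]
eef_rot: [-0.697, 0.705, -0.089, 0.092]
force: [0.4, 0.1, -0.0]
gripper_width: 51.6
```

```bash
python3 -c "
from h import *
plan([467,167,39.3]);wrist('w5')"
```

```text
t 11.60 tcp [458.85 164.09 112.37] yaw -0.257 tilt [ 0.   -0.01] F [ 0.4   0.07 -0.02] M [-0.12  0.08 -0.02] w 51.6 j [ 0.1   0.04  1.94 -0.01  1.16  0.37]
tool shift at this yaw [ 6.69 73.06  5.66]
cam at [476.04 238.23 281.6 ]
```

View pics/w5.png

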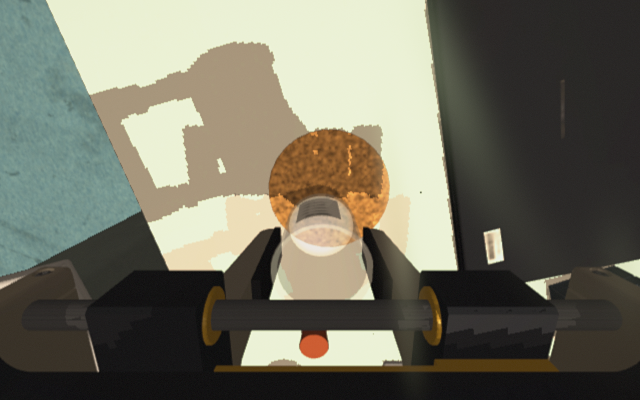

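Pad ellipse spans x 269–389 with its top at 129, so its centre is about (329,187). The beaker foot is at about (320,226), held upright and clear of the stopper.

```bash
python3 -c "
from h import *
np.set_printoptions(precision=1,suppress=True)
print(ray('w5',[(329,187),(269,187),(389,187),(329,129)],8),ray('w5',[(320,226)],81))
t=np.linspace(0,6.28,60);print(proj('w5',[(467,167,8),(467,227,8),(470,170,8),(470,230,8),(410,167,8),(530,167,8)]))"
```

```text
[[468.5 174.    8. ]
 [411.8 189.    8. ]
 [525.3 158.9   8. ]
 [482.1 227.3   8. ]] [[456.6 163.9  81. ]]
[[329.3 194. ]
 [313.3 133.6]
 [331.5 190.4]
 [315.6 129.6]
 [273.9 208.2]
 [392.1 178. ]]
```

>>> jog_arm --motion '[{"travel": [4, 12, 4], "turn": 0, "fingers": 0.2}, {"travel": [3, 16, 4], "turn": 0, "fingers": 0.2}, {"travel": [0, 14, 0], "turn": 0, "fingers": 0.2}, {"travel": [0, 8, 0], "turn": 0, "fingers": 0.2}, {"travel": [0, 3, 0], "turn": 0, "fingers": 0.2}]'

```text
time_s: 12.07
ee_pos: [464.3, 168.3, 54.7]
eef_rot: [-0.697, 0.706, -0.092, 0.091]
force: [0.2, 0.1, -0.7]
gripper_width: 51.7
```

```bash
python3 -c "
from h import *
plan([468,170,41.3])"
```

```text
t 12.07 tcp [464.35 168.33  54.66] yaw -0.259 tilt [-0.   -0.01] F [ 0.18  0.11 -0.67] M [-0.03  0.12 -0.02] w 51.7 j [ 0.11  0.15  1.95 -0.01  1.05  0.38]
tool shift at this yaw [ 3.11 13.33  2.72]
```

>>> jog_arm --motion '[{"travel": [2, 4, 1], "turn": 0, "fingers": 0.2}, {"travel": [1, 3, 1], "turn": 0, "fingers": 0.2}, {"travel": [0, 2, 0], "turn": 0, "fingers": 0.2}, {"travel": [0, 0, 0], "turn": 0, "fingers": 0.2}, {"travel": [0, 0, 0], "turn": 0, "fingers": 0.2}]'

```text
time_s: 12.48
ee_pos: [468.7, 168.8, 46.1]
eef_rot: [-0.697, 0.706, -0.092, 0.092]
force: [0.8, 0.7, -0.2]
gripper_width: 51.6
```

```bash
python3 -c "
from h import *
plan([468,170,39.3])"
```

```text
t 12.48 tcp [468.68 168.84  46.11] yaw -0.260 tilt [-0.   -0.01] F [ 0.78  0.69 -0.18] M [-0.05  0.06  0.01] w 51.6 j [ 0.11  0.17  1.94 -0.01  1.03  0.38]
tool shift at this yaw [-0.96  6.79  1.03]
```

>>> jog_arm --motion '[{"travel": [0, 2, 0], "turn": 0, "fingers": 0.2}, {"travel": [0, 1.5, 0], "turn": 0, "fingers": 0.2}, {"travel": [0, 1, 0], "turn": 0, "fingers": 0.2}, {"travel": [0, 0, 0], "turn": 0, "fingers": 0.2}, {"travel": [0, 0, 0], "turn": 0, "fingers": 0.2}]'

```text
time_s: 12.9
ee_pos: [469.8, 168.9, 42.6]
eef_rot: [-0.697, 0.705, -0.091, 0.093]
force: [0.8, 0.8, -0.1]
gripper_width: 51.5
```

```bash
python3 -c "
from h import *
plan([468,170,39.3])"
```

```text
t 12.90 tcp [469.83 168.92  42.65] yaw -0.260 tilt [ 0.   -0.01] F [ 0.84  0.78 -0.07] M [-0.05  0.07  0.04] w 51.5 j [ 0.11  0.18  1.94 -0.01  1.02  0.38]
tool shift at this yaw [-2.06  3.33  0.61]
```

>>> jog_arm --motion '[{"travel": [0, 1, 0], "turn": 0, "fingers": 0.2}, {"travel": [0, 1, 0], "turn": 0, "fingers": 0.2}, {"travel": [0, 1, 0], "turn": 0, "fingers": 0.2}, {"travel": [0, 0, 0], "turn": 0, "fingers": 0.2}, {"travel": [0, 0, 0], "turn": 0, "fingers": 0.2}]'

```text
time_s: 13.32
ee_pos: [469.8, 168.9, 39.4]
eef_rot: [-0.697, 0.705, -0.091, 0.093]
force: [0.6, -0.5, 0.3]
gripper_width: 51.2
```

```bash
python3 -c "
from h import *
plan([468,170,39.3])"
```

```text
t 13.32 tcp [469.84 168.92  39.4 ] yaw -0.260 tilt [ 0.   -0.01] F [ 0.61 -0.49  0.26] M [-0.12  0.16  0.05] w 51.2 j [ 0.11  0.19  1.94 -0.01  1.01  0.38]
tool shift at this yaw [-2.06  0.08  0.57]
```

>>> jog_arm --motion '[{"travel": [0, 0.6, 0], "turn": 0, "fingers": 0.2}, {"travel": [0, 0.6, 0], "turn": 0, "fingers": 0.2}, {"travel": [0, 0, 0], "turn": 0, "fingers": 0.2}, {"travel": [0, 0, 0], "turn": 0, "fingers": 0.2}, {"travel": [0, 0, 0], "turn": 0, "fingers": 0.2}]'

```text
time_s: 13.73
ee_pos: [470.3, 169.1, 39.1]
eef_rot: [-0.697, 0.705, -0.091, 0.093]
force: [-0.0, -1.1, -1.1]
gripper_width: 51.5
```

```bash
python3 -c "
from h import *
plan([468,170,39.3])"
```

```text
t 13.73 tcp [470.31 169.1   39.13] yaw -0.260 tilt [ 0.   -0.01] F [-0.01 -1.11 -1.12] M [-0.05  0.07  0.01] w 51.5 j [ 0.11  0.19  1.94 -0.01  1.01  0.38]
tool shift at this yaw [-2.46 -0.19  0.27]
```

>>> jog_arm --motion '[{"travel": [0, 1, 0], "turn": 0, "fingers": 0.2}, {"travel": [0, 1, 0], "turn": 0, "fingers": 0.2}, {"travel": [0, 0, 0], "turn": 0, "fingers": 0.2}, {"travel": [0, 0, 0], "turn": 0, "fingers": 0.2}, {"travel": [0, 0, 0], "turn": 0, "fingers": 0.2}]'

```text
time_s: 14.15
ee_pos: [471.1, 169.2, 38.8]
eef_rot: [-0.697, 0.705, -0.09, 0.093]
force: [-0.5, -0.6, 0.1]
gripper_width: 51.8
```

```bash
python3 -c "
from h import *
plan([468,170,39.3]);wrist('w6')
a=cv2.imread('pics/w6.png')[150:310,240:400]
d=get_image('scene');b=d['img'][:,:,::-1][150:270,200:320]
cv2.imwrite('pics/w6c.png',np.hstack([cv2.resize(a,(400,400),interpolation=2),cv2.resize(b,(400,400),interpolation=2)]))"
```

```text
t 14.15 tcp [471.1  169.18  38.75] yaw -0.260 tilt [ 0.   -0.01] F [-0.46 -0.63  0.12] M [-0.03  0.09  0.05] w 51.8 j [ 0.11  0.19  1.94 -0.01  1.01  0.38]
tool shift at this yaw [-3.2  -0.56 -0.01]
cam at [488.7  243.36 207.91]
```

View pics/w6c.png

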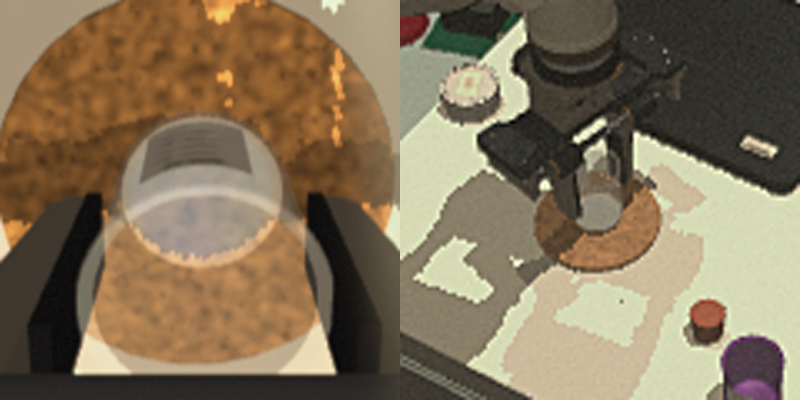

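The foot hasn't moved relative to the fingers since the last view. The arm no longer descends freely, moving 0.3 mm for 2 mm commanded, so the foot is on the cork, well inside the pad. I release.

>>> jog_arm --motion '[{"travel": [0, 0, 0], "turn": 0, "fingers": 0.57}, {"travel": [0, 0, 0], "turn": 0, "fingers": 0.6}, {"travel": [0, 0, 0], "turn": 0, "fingers": 0.7}, {"travel": [0, 0, 0], "turn": 0, "fingers": 0.8}, {"travel": [0, 0, 0], "turn": 0, "fingers": 0.9}]'

```text
time_s: 14.67
ee_pos: [470.8, 169.1, 38.2]
eef_rot: [-0.697, 0.705, -0.091, 0.093]
force: [-0.1, -0.9, 0.2]
gripper_width: 72.8
```

```bash
python3 -c "
from h import *
plan([469,169,39.3])"
```

```text
t 14.67 tcp [470.76 169.07  38.2 ] yaw -0.260 tilt [ 0.   -0.01] F [-0.08 -0.88  0.25] M [-0.07  0.09  0.01] w 72.8 j [ 0.11  0.19  1.94 -0.01  1.01  0.38]
tool shift at this yaw [-1.68 -1.1  -0.53]
```

>>> jog_arm --motion '[{"travel": [0, 0, 0], "turn": 0, "fingers": 0.9}, {"travel": [0, -10, 0], "turn": 0, "fingers": 0.9}, {"travel": [0, -15, 0], "turn": 0, "fingers": 0.9}, {"travel": [0, -20, 0], "turn": 0, "fingers": 0.9}, {"travel": [0, -25, 0], "turn": 0, "fingers": 0.9}]'

```text
time_s: 15.08
ee_pos: [465.8, 169.3, 106.4]
eef_rot: [-0.696, 0.706, -0.095, 0.088]
force: [0.3, 1.0, -0.6]
gripper_width: 82.4
```

>>> jog_arm --motion '[{"travel": [0, -30, 0], "turn": 0, "fingers": 0.9}, {"travel": [0, -30, 0], "turn": 0, "fingers": 0.9}, {"travel": [0, -20, 0], "turn": 0, "fingers": 0.9}, {"travel": [0, -5, 0], "turn": 0, "fingers": 0.9}, {"travel": [0, 0, 0], "turn": 0, "fingers": 0.9}]'

```text
time_s: 15.5
ee_pos: [469.1, 171.1, 204.2]
eef_rot: [-0.697, 0.705, -0.091, 0.092]
force: [1.4, 0.1, 0.4]
gripper_width: 82.7
```

```bash
python3 -c "
from h import *
plan();wrist('w7')
d=get_image('scene');b=d['img'][:,:,::-1][150:290,200:400]
a=cv2.imread('pics/w7.png')[60:340,120:520]
cv2.imwrite('pics/w7c.png',np.vstack([cv2.resize(a,(420,294),interpolation=2),cv2.resize(b,(420,294),interpolation=2)]))"
```

```text
t 15.50 tcp [469.06 171.07 204.21] yaw -0.260 tilt [ 0.   -0.01] F [1.45 0.08 0.39] M [-0.02  0.07 -0.06] w 82.7 j [ 0.12 -0.03  1.81 -0.01  1.36  0.38]
cam at [487.   245.26 373.33]
```

The viewer limit is reached, so I check the placement numerically.

```bash
python3 -c "
from h import *
np.set_printoptions(precision=1,suppress=True)
d=get_image('scene');cv2.imwrite('pics/s8.png',d['img'][:,:,::-1])
t=np.linspace(0,2*np.pi,120,endpoint=False)
for n,f in(('w7','w7'),('scene','s8')):
  g=cv2.imread(f'pics/{f}.png').astype(np.float32);g=cv2.GaussianBlur(g,(3,3),0)
  m=np.sqrt(sum(cv2.Sobel(g[:,:,k],-1,1,0)**2+cv2.Sobel(g[:,:,k],-1,0,1)**2 for k in range(3)))
  for z,r in((8.5,25),(78,26.5)):
    R=[]
    for x in np.arange(445,496,1.5):
      for y in np.arange(145,196,1.5):
        p=proj(n,np.c_[x+r*np.cos(t),y+r*np.sin(t),0*t+z]).astype(np.float32)
        R.append((float(cv2.remap(m,p[:,0],p[:,1],1).mean()),x,y))
    R.sort(reverse=True);print(n,z,np.array(R[:4]).tolist(),'median',np.median([q[0] for q in R]))
"
```

```text
w7 8.5 [[172.47914123535156, 494.5, 194.5], [171.3209991455078, 494.5, 193.0], [163.97628784179688, 464.5, 163.0], [159.88449096679688, 469.0, 170.5]] median 94.3480453491211
w7 78 [[204.43690490722656, 469.0, 170.5], [195.03184509277344, 469.0, 172.0], [188.9694366455078, 470.5, 170.5], [185.4193572998047, 470.5, 172.0]] median 94.58744049072266
scene 8.5 [[177.46798706054688, 473.5, 172.0], [176.96022033691406, 475.0, 172.0], [175.9002227783203, 475.0, 173.5], [174.07806396484375, 473.5, 173.5]] median 92.65329360961914
scene 78 [[238.98121643066406, 448.0, 178.0], [237.66729736328125, 446.5, 178.0], [235.69410705566406, 445.0, 178.0], [233.86712646484375, 448.0, 176.5]] median 111.21012496948242
```

```bash
python3 -c "
from plant import job_done;print(job_done())"
```

```text
the job is handed in; nothing more can be done
None
```

The clamp is open, and the beaker stands on the cork pad with the gripper clear above it. I handed the job in at about 15.6 s; no verdict is reported.

- **Clamp:** I turned the knob counter-clockwise by about 1.43 rad of tool turn, until the wrist moment rose to 0.59 N m at the stop. The later wrist pictures showed the tongue clear of the beaker while it still stood in the carrier.
- **Beaker:** I gripped it with a 6 N squeeze, lifted it, set it down in steps of about 1 mm and let go. The gripper then rose to 204 mm.
- **Placement check:** An edge fit on the last wrist picture puts the rim at about (469, 170.5). I estimate the pad centre at about (468, 169), so the beaker is upright and well inside the 35 mm limit. The foot fit has a peak at the same place, but only as its fourth-best; the others were at (464.5, 163) and at the edge of the search.
- **Checks that failed or disagreed:**
  - The scene camera put the foot about 5 mm away, at (474, 172), and its rim fit gave no usable result.
  - The wrist force at touchdown stayed in the noise. I judged contact from the height and from the arm no longer descending.
  - I reached the picture limit before a final look, so the end state was checked by number only.
  - On the first descent to the knob, a finger brushed the hub with about 9 N. I backed off and centred again.

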